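# Prop up the recipe stand

## Task

Set up the wooden recipe stand: its slatted back board is tipped forward, towards the reader. First swing the steel prop leg behind the board up and back until it hits its stop, then push the board back until it rests on the leg. Leave the kitchen things round the stand where they are.

Things in the scene. Friction and masses are not known exactly. Their poses are not given: they have to be found in the camera images.
- stand: The recipe stand's base: a flat light-wood frame of four rails, 224 mm wide (y; 230 mm over the hinge pins), 210 mm deep (x), 22 mm high, open in the middle; fast on the worktop by suction feet, it cannot slide. Origin: centre of its underside, on the worktop. Its x axis points from the reader's side (front) to the back, its y axis runs across along both hinge lines, z is up.
- board_hinge (a point): Middle of the hinge line of the back board, on the base at its front: x = -85 mm, z = 36 mm in the frame of the base; the line runs along the base's y.
- board_top (a point): Middle of the top edge of the back board, 208 mm from its hinge line, halfway through the board. The board is light wood, 206 mm wide and 14 mm thick; its upper part, from 136 to 208 mm from the hinge, is one solid panel, below that is a window with two upright slats. At its foot a ledge for the book reaches 38 mm to the front of the board's mid-plane, with two short steel page pegs.
- backboard (a joint): Angle of the back board, rad: 0 = upright, negative = leaning forward to the reader (stop at -0.38), positive = leaning back. It starts between -0.38 and -0.30. A stiff hinge (about 0.12 N m) holds the board in any place up to 0.25 to 0.35 either side of upright; beyond that it slowly sinks by its weight (0.27 to 0.39 kg). A push of a few newtons at the top moves it. With the leg at its stop the board rests on the leg at 0.70.
- leg_hinge (a point): Middle of the hinge line of the prop leg, on the rear rail of the base: x = +85 mm, z = 36 mm in the frame of the base; the line runs along the base's y.
- leg_bar (a point): Middle of the cross bar of the prop leg, on its axis. The leg is a U of 12 mm round steel bar, 102 mm wide: two arms run from the rear hinge to the cross bar, whose axis lies 130 mm from the hinge line along the base's y; its middle carries a black plastic roller, 70 mm long and 19 mm thick, that turns freely on the bar. From the hinge the leg points up and forward, to the back of the board.
- leg (a joint): Angle of the prop leg, rad: 0 = folded flat on the base pointing to the front, growing as the bar swings up and back; the steel stop plates hold it at 1.20. It starts between 0.30 and 0.75. A stiff hinge (about 0.12 N m) keeps it where it is left; about 2 to 8 N against the front of the roller, towards the back, swings it.
- mug_cream: cream mug with one handle, 83 x 116 mm, 94 mm tall, standing; origin under its middle; bystander
- teaspoon: steel teaspoon lying flat, 130 mm long; origin under its middle; bystander
- lemon: lemon, 78 x 55 mm, 56 mm tall, lying; origin under its middle; bystander
- onion: red onion, 84 mm across, 82 mm tall; origin under its middle; bystander
- pepper_jar: small spice jar, 41 mm across, 105 mm tall, standing; origin under its middle; bystander
- salt_mill: wooden salt mill, 58 mm across, 170 mm tall, standing to the right of the stand; origin under its middle; bystander

How it is judged (in metres and radians):
On the way:
1. the prop leg is swung out against its stop while the board still stands clear of it, not past upright by more than 0.2 rad (value of joint leg above 1.14 rad and value of joint backboard below 0.2 rad), for 0.2 s.
At the end, for the whole second after the job is handed in: The prop leg is at its stop (leg angle over 1.14) and the back board rests on it (board angle 0.64 to 0.78), both at rest (value of joint leg above 1.14 rad and value of joint backboard between 0.64 and 0.78 rad and velocity of joint backboard between -0.1 and 0.1 rad/s and velocity of joint leg between -0.1 and 0.1 rad/s); the robot touches nothing.
It fails at once if a kitchen thing beside the stand (mug, teaspoon, lemon, onion, spice jar, salt mill) is moved by more than 30 mm (distance of any of mug_cream, teaspoon, lemon, onion, pepper_jar, salt_mill from where it was at the start of the episode above 0.03 m).
It also fails if it takes over 48 s, if anything falls off the work surface, if the arm or the gripper's body presses on something with over 40 N, if the wrist force passes 120 N, or if a joint passes its speed limit or range.

## Robot

A 6-joint arm with a two-finger parallel gripper is mounted at the origin on a cart in front of the work surface, level with it; the furniture and walls round the work are solid. World frame = base frame: x ahead of the robot, y to its left, z up, the work surface at z = 0. Lengths are in m, angles in degrees, forces in N, time in s.
With the tool pointing down it reaches from about 0.275 to 0.85 m from the base axis. Payload 19 kg.
Tool frame: the origin (TCP) lies midway between the tips of the shut fingers; the grasp point (between the pads) lies 19 mm behind it (grasp_offset is the distance from the TCP to the grasp point, in m); z points along the fingers, y is the line along which they close (so a half turn about z gives the same grasp; the last joint's range is limited). The gripper opens to 85 mm and grips with 20 to 120 N. Pads are 22 mm wide; open, the fingers measure 114 mm over their backs; the gripper's body (76 mm by 85 mm) begins 54 mm behind the grasp point. The pads swing forward as they close: fully open they stand 13 mm farther back than shut.
Start: joints at [-74.083, 8.623, 82.357, -0, 89.026, -7.678], TCP at [0.23, -0.527, 0.231] pointing down, gripper open.
Joint ranges: [-160.23, 160.23], [-39.13, 120.54], [6.94, 153.29], [-79.49, 259.48], [9.18, 160.14], [-161.06, 161.06]. Speed limits (degrees/s): [108.29, 108.29, 127.2, 172.46, 172.46, 172.46].

## Interface

Orientations are given as a 3x3 rotation matrix whose columns are the frame's x, y, z axes.
In Python, from cell import * gives the robot as it stands.
- The arm moves only by the shell command python3 -m crank 'ROWS'. ROWS is JSON, one flat list of numbers, 7 for each row, row after row: the shift along the world's x, y, z in cm, then the turn, a rotation vector about the world's x, y, z in rad, then the opening, from 0 (shut) to 1 (fully open). A call has exactly 10 rows; each row shifts and turns the commanded pose from where the row before left it; what a row does not reach is not made up. A row lasts 1/12 s, in which the tool goes at most 41.7 mm and 7.16 degrees, less where a joint would pass 70% of its speed; a pose out of reach is approached as far as the arm can. A call is refused whole if a number of a shift passes 4.17 or a number of a turn 0.125, either way. A call with a gripper value outside its range is refused whole. The fingers move at their own pace and stop on an object; the grip force is fixed at half the most. Time passes only in rows, so rows that do not move let the fingers close, or fill a call up. It gives the time, the measured TCP pose, the force, the opening and the grip force at its end, in the units of the state.
- get_state(): the state, without advancing time (a new reading comes with each control period).
- camera(name): name is "scene" or "side" or "wrist"; returns the picture (480x640x3 uint8, red, green, blue); there is no depth.
- camera_params(name): a dict with "intrinsics" (3x3 intrinsics, pixels), "k1" (the pictures are not rectified: a ray, as slopes to the right and down, at radius r is drawn at 1 + k1 r^2 times it, then the intrinsics apply), "extrinsics" (4x4, takes a point from camera to world coordinates). Camera axes: x right, y down, z forward; pixel columns grow to the right and rows downward; lengths in m; the calibration is good to about 2 mm. A picture is of the moment at which its call begins: read the wrist's pose just before it. camera_params takes no time and is no camera call; for the wrist camera it gives the pose at the moment of the call.
- close_job(): hands the job in; it is judged then, once.
The state is a dict: "clock": time; "joint_positions": joint angles; "joint_vel": joint speeds; "effort": joint torques, N m; "position": TCP position; "orientation": TCP orientation; "wrist_force": force on the tool from outside, world axes, zero at the start; "wrist_torque": the same for the moment, N m; "grip_width": finger opening in m; "finger_force": force on a finger pad.
Only numpy, scipy, OpenCV 4.12 (cv2) and the standard library are available. Lean on these libraries where they do the work, as an engineer would, in place of code of your own. Each camera call takes 0.05 s, during which the arm holds its last target. There are 200 camera calls.

## Working session

There is one attempt and no reset: what is moved stays moved. The work goes in short steps, Python scripts to look and compute and a shell command to move; the robot and the scene stay as the last step left them, time stands still between calls to the robot, and variables do not carry over. Pictures are saved under pics/ and viewed, at most 10 in all, crops included, and the job is handed in when it is done.

```bash
mkdir -p pics
python3 - <<'E'
from cell import *
import cv2
for n in("scene","side"):
    cv2.imwrite(f"pics/{n}0.png",camera(n)[:,:,::-1])
    p=camera_params(n);print(n,p)
print(get_state())
E
```

```text
scene {'intrinsics': array([[599.64456739,   0.        , 319.12991178],
       [  0.        , 599.64456739, 247.33062995],
       [  0.        ,   0.        ,   1.        ]]), 'k1': -0.14235190063797262, 'extrinsics': array([[ 0.70817935, -0.37148709,  0.60039932, -0.38843616],
       [-0.70603081, -0.37070904,  0.6034031 , -0.99190904],
       [-0.00158301, -0.85121804, -0.52480982,  0.99275512],
       [ 0.        ,  0.        ,  0.        ,  1.        ]])}
side {'intrinsics': array([[495.94288635,   0.        , 315.26740636],
       [  0.        , 495.94288635, 249.30149961],
       [  0.        ,   0.        ,   1.        ]]), 'k1': -0.1200312879901632, 'extrinsics': array([[ 0.95610823, -0.18781223,  0.22490802,  0.35320621],
       [-0.29285709, -0.63760221,  0.71252941, -0.75861536],
       [ 0.00958012, -0.74712114, -0.66461886,  0.86185418],
       [ 0.        ,  0.        ,  0.        ,  1.        ]])}
{'clock': 0.1, 'joint_positions': array([-7.40834908e+01,  8.64586749e+00,  8.23874532e+01,  7.60479134e-04,
        8.90272503e+01, -7.67973261e+00]), 'joint_vel': array([-0.00473899, -0.11074756, -0.03206915,  0.01677182,  0.09741126,
       -0.0761713 ]), 'effort': array([ 3.36633864e-03, -7.14383912e+01, -5.71793354e+01, -1.86746415e-04,
        7.05771919e-03, -1.37993411e-04]), 'position': array([ 0.23007176, -0.52672476,  0.23077424]), 'orientation': array([[ 9.16389102e-01,  4.00288567e-01, -2.77150318e-04],
       [ 4.00288633e-01, -9.16388547e-01,  1.02027321e-03],
       [ 1.54426323e-04, -1.04590737e-03, -9.99999441e-01]]), 'wrist_force': array([-0.79633939, -0.13957186, -0.52922035]), 'wrist_torque': array([ 0.01817875, -0.06352007,  0.00535521]), 'finger_force': 0.0, 'grip_width': 0.08553377729210696}
```

View pics/scene0.png

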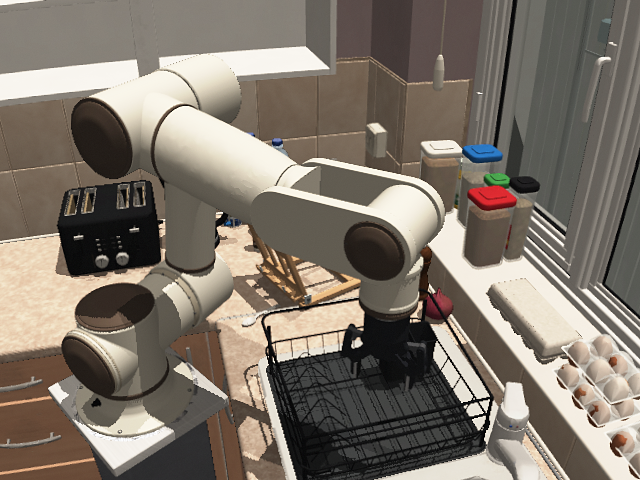

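View pics/side0.png

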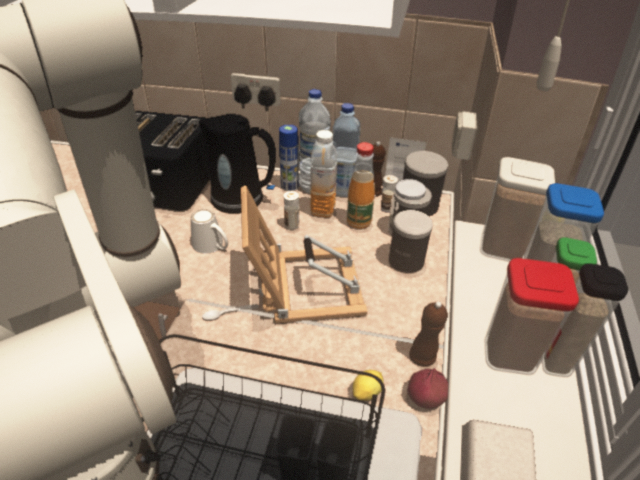

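The side view shows the stand at about (305,285), with the board tipped left and the leg's roller near (308,250). The mug is at (205,232), the spoon at (225,313) and the mill at (428,335). I'll zoom in.

Run:
```python
import cv2
a=cv2.imread("pics/side0.png")[180:330,180:380]
cv2.imwrite("pics/c1.png",cv2.resize(a,None,fx=4,fy=4,interpolation=cv2.INTER_CUBIC))
```

```text
(no output)
```

View pics/c1.png

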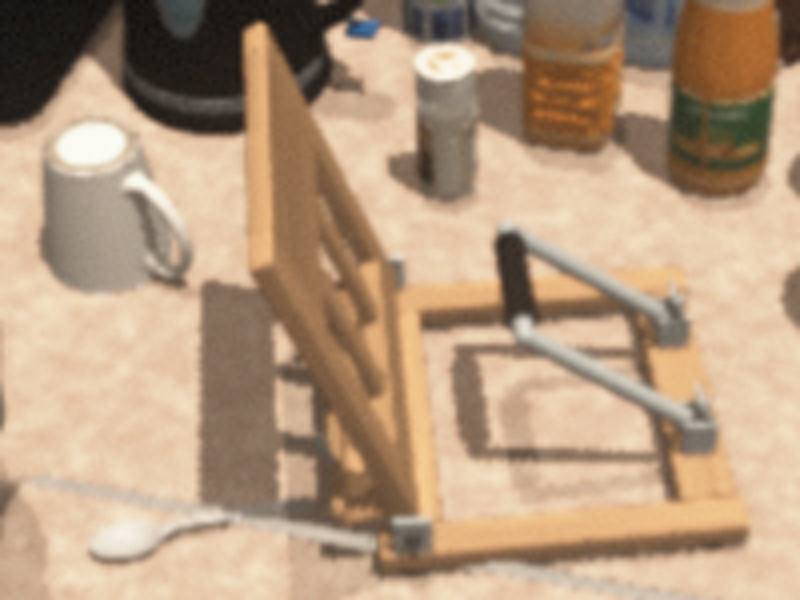

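The crop gives board top corners at crop (261,266) and (256,27), leg bar corners at (522,328) and (510,230), and base corners at (747,522), (683,268) and (380,558). Next I fit the pose.

```bash
cat > h.py <<'E'
import numpy as np, cv2
from cell import *
from scipy.optimize import least_squares
def proj(n,P,p=None):
    p=p or camera_params(n);T=np.linalg.inv(p["extrinsics"])
    d=np.array([p["k1"],0,0,0,0.])
    return cv2.projectPoints(np.array(P,float).reshape(-1,1,3),cv2.Rodrigues(T[:3,:3])[0],T[:3,3],p["intrinsics"],d)[0].reshape(-1,2)
def bd(a,r,y,t=0): return [-.085+r*np.sin(a)+t*np.cos(a),y,.036+r*np.cos(a)-t*np.sin(a)]
def lg(a,r,y): return [.085-r*np.cos(a),y,.036+r*np.sin(a)]
def pts(b,l): return np.array([[.105,-.112,.022],[.105,.112,.022],[-.105,-.112,.022],bd(b,.208,-.103),bd(b,.208,.103),lg(l,.13,-.045),lg(l,.13,.045),lg(l,0,-.045),lg(l,0,.045)])
def W(q,P):
    c,s=np.cos(q[2]),np.sin(q[2]);P=np.asarray(P,float)
    return P@np.array([[c,-s,0],[s,c,0],[0,0,1]]).T+[q[0],q[1],0]
E
python3 - <<'E'
from h import *
m=np.array([(747,522),(683,268),(380,558),(261,266),(256,27),(522,328),(510,230),(695,428),(672,325)])/4+180-.4
p=camera_params("side")
f=lambda q:(proj("side",W(q,pts(q[3],q[4])),p)-m).ravel()
r=least_squares(f,[.55,-.1,0,-.34,.5],loss="soft_l1");q=r.x
print(q,np.round(f(q).reshape(-1,2),1).tolist());np.save("q.npy",q)
print("board top",W(q,[bd(q[3],.208,0)]),"bar",W(q,[lg(q[4],.13,0)]),"bar@1.2",W(q,[lg(1.2,.13,0)]),"top@.7",W(q,[bd(.7,.208,0)]))
# bystanders on table
K=p["intrinsics"];E=p["extrinsics"]
for n,u,z in [("mug",(200,235),.04),("handle",(225,237),.04),("jar",(291,210),.05),("spoonL",(205,317),0),("spoonR",(237,309),0),("millbase",(425,355),.02),("lemon",(368,386),.028)]:
    w=cv2.undistortPoints(np.array([[u]],float),K,np.array([p["k1"],0,0,0,0]))[0,0]
    d=E[:3,:3]@[w[0],w[1],1];print(n,np.round(E[:3,3]+d*(z-E[2,3])/d[2],3))
E
```

```text
[ 0.60441647  0.03736277 -0.17761848 -0.31832202  0.70180193] [[0.9, 1.3], [-0.1, -0.7], [-1.0, 0.3], [-0.2, -0.1], [-0.0, -0.8], [1.1, 1.6], [-0.3, -0.4], [0.3, -0.2], [-0.4, -0.8]]
board top [[0.45667948 0.06388307 0.23355048]] bar [[0.59036269 0.03988556 0.11992733]] bar@1.2 [[0.64171379 0.03066752 0.15716508]] top@.7 [[0.65264289 0.02870563 0.19508717]]
mug [0.362 0.26  0.04 ]
handle [0.423 0.233 0.04 ]
jar [0.612 0.283 0.05 ]
spoonL [0.336 0.015 0.   ]
spoonR [0.411 0.018 0.   ]
millbase [ 0.76  -0.238  0.02 ]
lemon [ 0.617 -0.277  0.028]
```

```bash
python3 - <<'E'
from h import *
p=camera_params("wrist");s=get_state()
print((s["orientation"].T@(p["extrinsics"][:3,3]-s["position"])).round(3))
E
python3 -m crank '[0,0,4,0,0,0,0, 0,0,4,0,0,0,0, 1.5,3,2,0,0,0,0, 2,3.8,0,0,0,0,0, 2,3.8,0,0,0,0,0, 2,3.8,0,0,0,0,0, 2,3.8,0,0,0,0,0, 2,3.8,0,0,0,0,0, 2,3.8,0,0,0,0,0, 2,3.8,0,0,0,0,0]'
```

```text
[ 0.079 -0.002 -0.142]
clock: 0.93
position: [0.3812, -0.2368, 0.3312]
orientation: [[0.917, 0.4, -0.0], [0.4, -0.917, 0.0], [0.0, -0.0, -1.0]]
wrist_force: [0.8, -0.9, -0.3]
grip_width: -0.0
finger_force: 0.0
```

```bash
python3 -m crank '[2.05,3.56,0,0,0,-0.074,0, 2.05,3.56,0,0,0,-0.074,0, 2.05,3.56,0,0,0,-0.074,0, 2.05,3.56,0,0,0,-0.074,0, 2.05,3.56,0,0,0,-0.074,0, 2.05,3.56,0,0,0,-0.074,0, 2.05,3.56,0,0,0,-0.074,0, 2.05,3.56,0,0,0,-0.074,0, 0,0,0,0,0,0,0, 0,0,0,0,0,0,0]'
python3 - <<'E'
from h import *
cv2.imwrite("pics/s1.png",camera("side")[:,:,::-1][120:360,150:470].repeat(2,0).repeat(2,1))
cv2.imwrite("pics/w1.png",camera("wrist")[:,:,::-1])
q=np.load("q.npy");print(proj("wrist",W(q,pts(q[3],q[4]))).round())
E
```

```text
clock: 1.77
position: [0.5453, 0.0477, 0.3303]
orientation: [[0.984, -0.176, -0.002], [-0.176, -0.984, 0.0], [-0.002, 0.0, -1.0]]
wrist_force: [-0.4, -0.1, 0.3]
grip_width: 0.0001
finger_force: 0.0
[[424.  33.]
 [214.  33.]
 [410. 223.]
 [458. 357.]
 [180. 358.]
 [368. 155.]
 [270. 156.]
 [362.  51.]
 [276.  52.]]
```

View pics/w1.png

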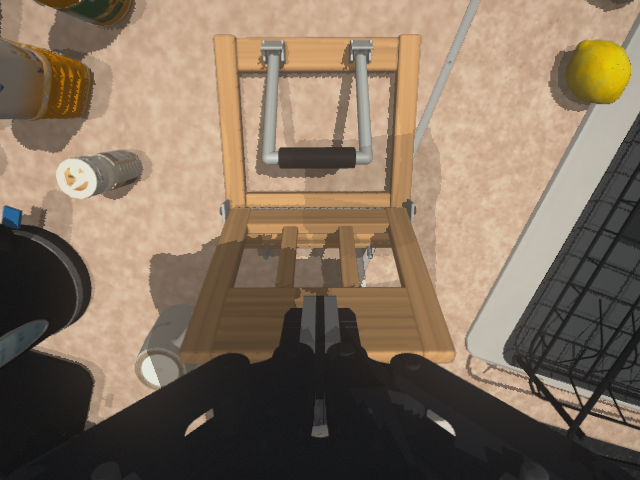

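View pics/s1.png

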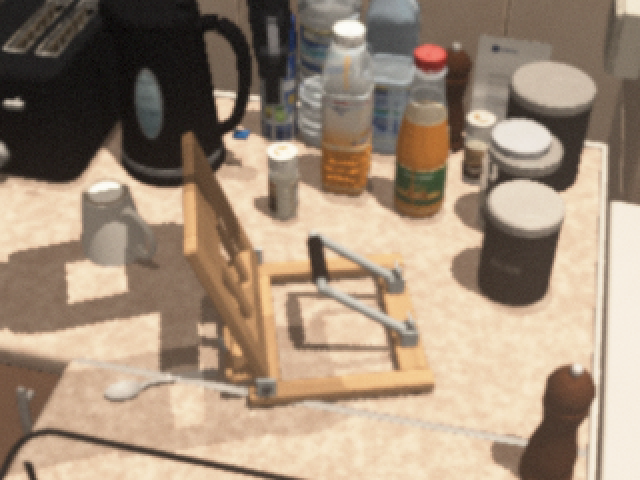

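Predictions match the wrist view within about 4 px: base rear corners at (420,37) and (214,37), bar at (265–368,158). Descending between board and roller.

```bash
python3 -m crank '[0.6,-0.1,-2,0,0,0,0, 0,0,-3,0,0,0,0, 0,0,-3,0,0,0,0, 0,0,-3,0,0,0,0, 0,0,-3,0,0,0,0, 0,0,-3,0,0,0,0, 0,0,-2,0,0,0,0, 0,0,-2,0,0,0,0, 0,0,-1.5,0,0,0,0, 0,0,0,0,0,0,0]'
python3 - <<'E'
from h import *
cv2.imwrite("pics/s2.png",camera("side")[:,:,::-1][140:340,180:440].repeat(3,0).repeat(3,1))
E
```

```text
clock: 2.7
position: [0.5492, 0.0436, 0.1036]
orientation: [[0.984, -0.181, -0.004], [-0.181, -0.984, 0.0], [-0.004, 0.001, -1.0]]
wrist_force: [0.1, 0.8, -1.0]
grip_width: -0.0001
finger_force: 0.0
```

View pics/s2.png

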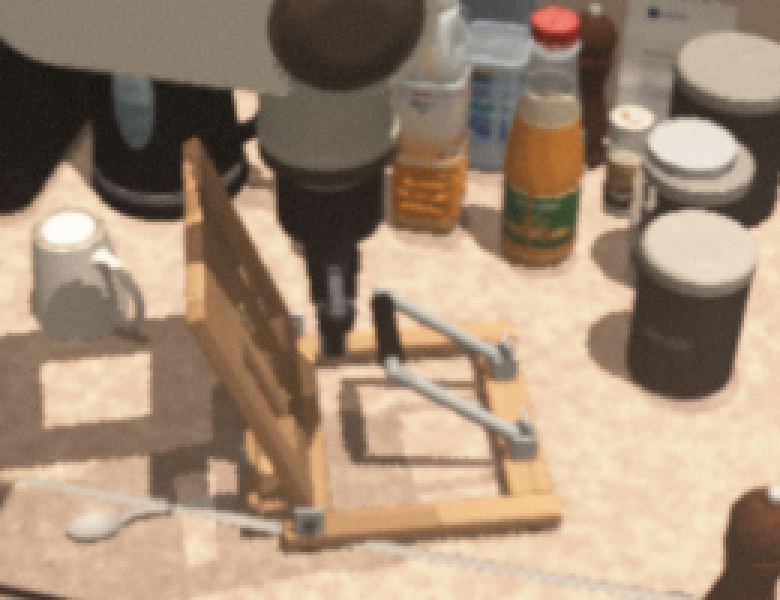

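Fingers hang at crop (338,345), between board and roller, clear of both. Swinging the leg now.

```bash
python3 -m crank '[1,-0.18,0,0,0,0,0, 1,-0.18,0,0,0,0,0, 0.45,-0.08,0.4,0,0,0,0, 0.45,-0.08,0.45,0,0,0,0, 0.5,-0.09,0.4,0,0,0,0, 0.5,-0.09,0.4,0,0,0,0, 0.5,-0.09,0.4,0,0,0,0, 0.5,-0.09,0.4,0,0,0,0, 0.5,-0.1,0.3,0,0,0,0, 0.5,-0.1,0.3,0,0,0,0]'
python3 -m crank '[0.4,-0.07,0.2,0,0,0,0, 0.4,-0.07,0.2,0,0,0,0, 0.3,-0.05,0.1,0,0,0,0, 0.3,-0.05,0.1,0,0,0,0, 0,0,0,0,0,0,0, 0,0,0,0,0,0,0, 0,0,0,0,0,0,0, 0,0,0,0,0,0,0, 0,0,0,0,0,0,0, 0,0,0,0,0,0,0]'
```

```text
clock: 3.58
position: [0.6105, 0.0342, 0.1372]
orientation: [[0.984, -0.179, 0.0], [-0.179, -0.984, 0.0], [0.0, -0.0, -1.0]]
wrist_force: [-0.8, 1.4, -0.6]
grip_width: -0.0002
finger_force: 0.7
clock: 4.42
position: [0.6226, 0.0321, 0.142]
orientation: [[0.984, -0.179, -0.004], [-0.179, -0.984, 0.001], [-0.004, 0.0, -1.0]]
wrist_force: [-12.1, 2.0, 0.5]
grip_width: -0.0
finger_force: 6.2
```

At the stop: 12 N, and the TCP is where predicted. Retreating, lifting, then looking from above.

```bash
python3 -m crank '[-1.5,0.26,0,0,0,0,0, -1.5,0.26,0,0,0,0,0, 0,0,3.5,0,0,0,0, 0,0,3.8,0,0,0,0, 0,0,3.8,0,0,0,0, 0,0,3.8,0,0,0,0, 0,0,3.8,0,0,0,0, -2,0.4,0,0,0,0,0, -3.5,0.7,0,0,0,0,0, -3.5,0.7,0,0,0,0,0]'
python3 -m crank '[-3.5,0.7,0,0,0,0,0, -3.5,0.7,0,0,0,0,0, -3,0.5,0,0,0,0,0, 0,0,-2,0,0,0,0, 0,0,-3,0,0,0,0, 0,0,-3,0,0,0,0, 0,0,-3,0,0,0,0, 0,0,-2,0,0,0,0, 0,0,0,0,0,0,0, 0,0,0,0,0,0,0]'
python3 - <<'E'
from h import *
cv2.imwrite("pics/s3.png",camera("side")[:,:,::-1][140:340,180:440].repeat(3,0).repeat(3,1))
q=np.load("q.npy");print(((proj("side",W(q,pts(q[3],1.2)))-[180,140])*3).round()[3:7])
E
```

```text
clock: 5.25
position: [0.5035, 0.0549, 0.3295]
orientation: [[0.984, -0.18, 0.0], [-0.18, -0.984, 0.0], [0.0, -0.0, -1.0]]
wrist_force: [-0.1, 1.1, 0.1]
grip_width: 0.0002
finger_force: 0.0
clock: 6.08
position: [0.4039, 0.074, 0.2001]
orientation: [[0.984, -0.179, -0.001], [-0.179, -0.984, 0.0], [-0.001, 0.0, -1.0]]
wrist_force: [0.4, -0.4, 0.3]
grip_width: -0.0002
finger_force: 0.0
[[194. 318.]
 [191. 137.]
 [466. 326.]
 [449. 248.]]
```

View pics/s3.png

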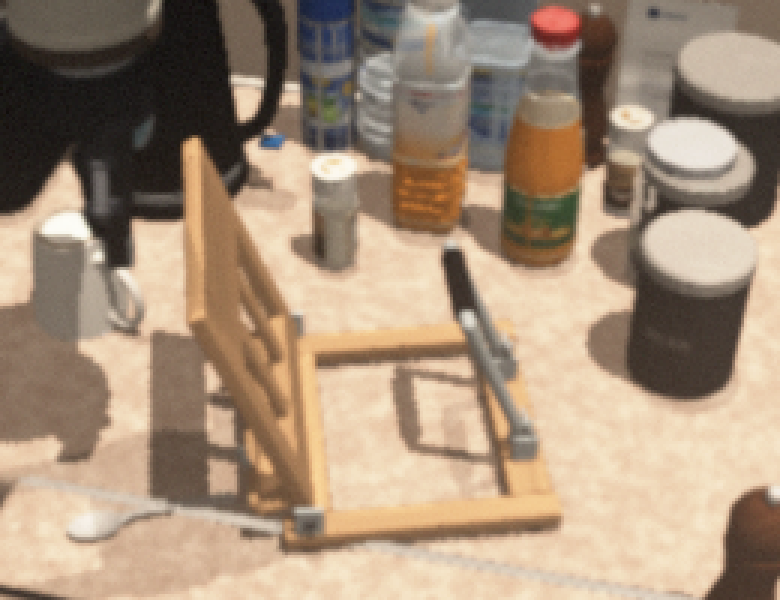

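Leg corners at crop (463,322) and (449,245) match 1.20 rad within the earlier residual, so it is at its stop. Board untouched. Next, pushing the board back from the front.

```bash
python3 -m crank '[1.5,-0.27,0,0,0,0,0, 1.5,-0.27,0,0,0,0,0, 1.5,-0.27,0,0,0,0,0, 1.5,-0.27,0,0,0,0,0, 1.5,-0.27,0,0,0,0,0, 1.5,-0.27,0,0,0,0,0, 1.5,-0.27,0,0,0,0,0, 1.5,-0.27,0,0,0,0,0, 1.5,-0.27,0,0,0,0,0, 1.5,-0.27,0,0,0,0,0]'
python3 -m crank '[0.8,-0.14,-0.3,0,0,0,0, 0.8,-0.14,-0.3,0,0,0,0, 0.8,-0.14,-0.3,0,0,0,0, 0.7,-0.13,-0.3,0,0,0,0, 0.7,-0.13,-0.3,0,0,0,0, 0.7,-0.13,-0.3,0,0,0,0, 0.5,-0.09,-0.2,0,0,0,0, 0.5,-0.09,-0.2,0,0,0,0, 0.4,-0.07,-0.2,0,0,0,0, 0,0,0,0,0,0,0]'
```

```text
clock: 6.97
position: [0.5555, 0.0468, 0.2018]
orientation: [[0.984, -0.179, 0.002], [-0.179, -0.984, -0.0], [0.002, -0.0, -1.0]]
wrist_force: [-1.4, 0.5, 0.1]
grip_width: 0.0001
finger_force: 0.3
clock: 7.8
position: [0.6134, 0.0362, 0.1752]
orientation: [[0.984, -0.179, -0.0], [-0.179, -0.984, 0.0], [-0.001, -0.0, -1.0]]
wrist_force: [-0.4, 0.6, -0.1]
grip_width: -0.0001
finger_force: 0.0
```

```bash
python3 -m crank '[0.2,-0.04,0,0,0,0,0, 0.2,-0.04,0,0,0,0,0, 0.2,-0.04,0,0,0,0,0, 0.1,-0.02,0,0,0,0,0, 0,0,0,0,0,0,0, 0,0,0,0,0,0,0, 0,0,0,0,0,0,0, 0,0,0,0,0,0,0, 0,0,0,0,0,0,0, 0,0,0,0,0,0,0]'
```

```text
clock: 8.63
position: [0.6199, 0.035, 0.1759]
orientation: [[0.984, -0.179, 0.0], [-0.179, -0.984, 0.0], [0.0, -0.0, -1.0]]
wrist_force: [-3.0, 0.6, 2.7]
grip_width: 0.0001
finger_force: 2.1
```

```bash
python3 -m crank '[0.1,-0.02,0,0,0,0,0, 0.1,-0.02,0,0,0,0,0, 0,0,0,0,0,0,0, 0,0,0,0,0,0,0, 0,0,0,0,0,0,0, 0,0,0,0,0,0,0, 0,0,0,0,0,0,0, 0,0,0,0,0,0,0, 0,0,0,0,0,0,0, 0,0,0,0,0,0,0]'
python3 -m crank '[-1.5,0.27,1,0,0,0,0, -2,0.36,2,0,0,0,0, -2,0.36,3,0,0,0,0, -2.5,0.45,3,0,0,0,0, -3,0.5,3,0,0,0,0, -3,0.5,2,0,0,0,0, -3,0.5,0,0,0,0,0, 0,0,0,0,0,0,0, 0,0,0,0,0,0,0, 0,0,0,0,0,0,0]'
python3 - <<'E'
from h import *
cv2.imwrite("pics/s4.png",camera("side")[:,:,::-1][140:340,180:440].repeat(3,0).repeat(3,1))
q=np.load("q.npy");print(((proj("side",W(q,pts(.7,1.2)))-[180,140])*3).round()[3:7])
E
```

```text
clock: 9.47
position: [0.6204, 0.0349, 0.1757]
orientation: [[0.984, -0.179, -0.004], [-0.179, -0.984, 0.001], [-0.004, 0.0, -1.0]]
wrist_force: [-16.8, 2.2, 8.0]
grip_width: -0.0
finger_force: 9.6
clock: 10.3
position: [0.453, 0.0638, 0.315]
orientation: [[0.984, -0.179, 0.001], [-0.179, -0.984, 0.0], [0.001, -0.0, -1.0]]
wrist_force: [0.5, -0.4, 0.3]
grip_width: 0.0001
finger_force: 0.0
[[498. 340.]
 [454. 162.]
 [466. 326.]
 [449. 248.]]
```

View pics/s4.png

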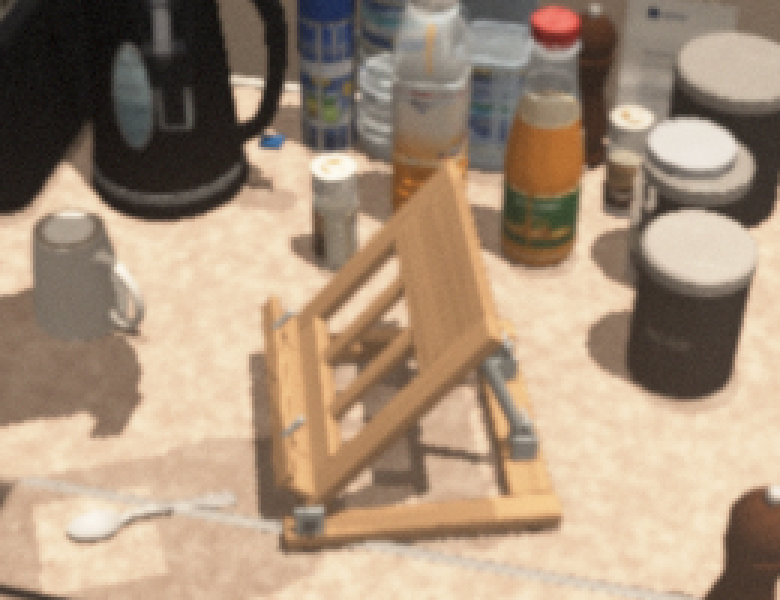

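The board top corners are at crop (495,338) and (452,163), against (498,340) and (454,162) predicted for 0.70. The board rests on the leg, the arm is clear and the bystanders have not moved.

```bash
python3 -c "
from cell import *
print(close_job())"
```

```text
the job is handed in; nothing more can be done
None
```

The prop leg is at its stop and the back board rests on it at about 0.70 rad. The kitchen things in view did not move, and I handed the job in at about 10 s; no verdict was returned.

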